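# Tighten the hose coupling and its lock nut

## Robot

A 6-joint arm with a two-finger parallel gripper is mounted at the origin on a cart in front of the work surface, level with it; the furniture and walls round the work are solid. World frame = base frame: x ahead of the robot, y to its left, z up, the work surface at z = 0. Lengths are in m, angles in rad, forces in N, time in s.
With the tool pointing down it reaches from about 0.375 to 0.9 m from the base axis. Payload 3.1 kg.
Tool frame: the origin (TCP) lies on the front face of the gripper's body, between the roots of the fingers; the fingertips stand 70 mm ahead of it and the grasp point (between the pads) lies 51 mm ahead of it; z points along the fingers, y is the line along which they close (so a half turn about z gives the same grasp; the last joint's range is limited). The gripper opens to 87 mm and grips with 3 to 60 N. Pads are 19 mm wide; open, the fingers measure 117 mm over their backs; the gripper's body (75 mm by 190 mm) begins 51 mm behind the grasp point.
Start: joints at [1.016, 0.527, 1.433, -0, 1.181, -0.178], TCP at [0.23, 0.581, 0.292] pointing down, gripper open.
Joint ranges: [-3.08, 3.08], [-0.75, 2.2], [0.22, 2.44], [-1.43, 4.57], [0, 2.65], [-2.85, 2.85]. Speed limits (rad/s): [2.79, 2.79, 3.14, 3.14, 3.14, 3.14].

## Interface

Orientations are given as a unit quaternion [x, y, z, w].
In Python, from rig import robot, cams, ticket gives the robot as it stands. The module is installed in compiled form; this text tells all that it offers.
- The arm moves only by the shell command python3 -m crank 'ROWS' [FORCE]. ROWS is JSON, a list of rows, each a list of 7 numbers: the shift along the tool's x, y, z in cm, then the turn, a rotation vector about the tool's x, y, z in rad, then the closure, from 0 (fully open) to 1 (shut). A call has 1 to 5 rows; each row shifts and turns the commanded pose from where the row before left it, along the tool's axes as they then stand; what a row does not reach is not made up. A row lasts 1/8 s, in which the tool goes at most 62.5 mm and 10.7 degrees, less where a joint would pass 70% of its speed; a pose out of reach is approached as far as the arm can. A call is refused whole if a number of a shift passes 6.25 or a number of a turn 0.188, either way. A call with a gripper value outside its range is refused whole. The fingers move at their own pace and stop on an object; FORCE is the grip in N (left out, the last holds). Time passes only in rows, so rows that do not move let the fingers close. It gives the time, the measured TCP pose, the force, the opening and the grip force at its end, in the units of the state.
- robot.get_obs(): the state, without advancing time (a new reading comes with each control period).
- cams.camera(name): name is "side" or "top" or "wrist"; returns the picture (384x512x3 uint8, red, green, blue); there is no depth.
- cams.camera_info(name): a dict with "intrinsics" (3x3 intrinsics, pixels), "pose" (4x4, takes a point from camera to world coordinates). Camera axes: x right, y down, z forward; pixel columns grow to the right and rows downward; lengths in m; the calibration is good to about 2 mm. A picture is of the moment at which its call begins: read the wrist's pose just before it. camera_info takes no time and is no camera call; for the wrist camera it gives the pose at the moment of the call.
- ticket.hand_in(): hands the job in; it is judged then, once.
The state is a dict: "time": time; "q": joint angles; "joint_velocities": joint speeds; "joint_torque": joint torques, N m; "position": TCP position; "tool_rot": TCP orientation; "ft_force": force on the tool from outside, world axes, zero at the start; "moment": the same for the moment, N m; "grip_width": finger opening in m; "grip_force": force on a finger pad.
Only numpy, scipy, OpenCV 4.12 (cv2) and the standard library are available. Lean on these libraries where they do the work, as an engineer would, in place of code of your own. Each camera call takes 0.05 s, during which the arm holds its last target. There are 200 camera calls.

## Task

Two brass hose couplings stand on the aluminium plate; tighten the one that has the spanner on it. First turn its upper hexagon nut clockwise (seen from above) with the fingers until it stops, then swing the spanner clockwise until it stops too. Leave the nut of the other coupling as it is, and let go at the end.

Things in the scene. Friction and masses are not known exactly. Their poses are not given: they have to be found in the camera images.
- union_nut (a joint): Turn of the upper brass hexagon nut of the coupling with the spanner, about a vertical axis. Grows clockwise seen from above; starts at 0.1 to 0.45 rad, the hard stop (fully tight) is at 1.4 rad, so 55 to 75 degrees remain, in one grasp. It stays where it is left; it takes about 0.12 N m to turn. A dark bar on its top comes into line with a dark bar on the fixed collar inside it when it is tight.
- union_nut_grip (a point): Point on the axis of that nut, 71 mm above the cart top, 9 mm below the nut's top: the place to grip it. It turns with the nut: its z axis is up, its y axis is square to one pair of flats (another pair every 60 degrees). The nut is 36 mm across the flats, 42 mm over its corners, and reaches from 50 to 80 mm above the cart top; a 22 mm collar and a 14 mm hose tail stand out above it to 99 mm. Below it are a 26 mm neck and, from 38 mm down, the spanner's ring.
- spanner (a joint): Turn of the spanner and its lock nut about the same vertical axis. Grows clockwise seen from above; starts at 0 to 0.2 rad, the hard stop (fully tight) is at 0.9 rad, so 40 to 52 degrees remain. It stays where it is left; it takes about 0.25 N m to turn. It turns freely of the upper nut.
- spanner_grip (a point): Point on the centre line of the spanner's flat steel handle, 95 mm from the axis and 34 mm above the cart top, where to grip or push it; it turns with the spanner. The handle is 15 mm wide and 8 mm thick, runs level from the ring (53 mm across, round the lock nut under the upper nut) to an eye 22 mm across, 128 mm from the axis, and points roughly towards the robot, over the bare cart top at this point. It is captive on the nut and cannot be lifted off.
- spare_nut_mark (a point): The dark bar on top of the upper nut of the other coupling, the one without a spanner (same shape and size, its axis 120 mm from the first, on either side), 80 mm above the cart top and 14.5 mm from that nut's axis. That nut turns easily and must be left as it is.

How it is judged:
By the outcome, as a careful person would: the job done as asked, in the order asked, and still so for the second after the job is handed in, with the robot touching nothing.
It also fails if it takes over 56 s, if anything falls off the work surface, if the arm or the gripper's body presses on something with over 40 N, if the wrist force passes 120 N, or if a joint passes its speed limit or range.

## Working session

There is one attempt and no reset: what is moved stays moved. The work goes in short steps, Python scripts to look and compute and a shell command to move; the robot and the scene stay as the last step left them, time stands still between calls to the robot, and variables do not carry over. Pictures are saved under pics/ and viewed, at most 10 in all, crops included, and the job is handed in when it is done.

```bash
mkdir -p pics; python3 - <<'E'
from rig import robot,cams
import cv2,numpy as np
o=robot.get_obs();print(o)
for n in("top","side"):
    im=cams.camera(n);cv2.imwrite(f"pics/{n}0.png",im[:,:,::-1]);i=cams.camera_info(n);print(n,np.round(i["intrinsics"],1).tolist(),np.round(i["pose"],3).tolist())
E
```

```text
{'time': 0.0, 'q': array([ 1.01546527e+00,  5.28442357e-01,  1.43388990e+00, -2.54733146e-05,
        1.18140469e+00, -1.78480245e-01]), 'joint_velocities': array([ 0.0011648 ,  0.00067012,  0.00180698, -0.00074518, -0.00180984,
       -0.00015154]), 'joint_torque': array([-6.60623136e-04, -4.40035808e+01, -1.76593459e+01,  6.32800232e-02,
        5.82645438e-02, -1.94541612e-04]), 'position': array([0.22965078, 0.58065321, 0.29129006]), 'tool_rot': array([ 1.87307531e-01,  9.82300738e-01, -1.00501021e-03, -3.73615199e-04]), 'ft_force': array([0.82499079, 0.20481138, 0.50918623]), 'moment': array([-0.02302955,  0.06083447,  0.02138907]), 'grip_force': 0.0, 'grip_width': 0.08679789186871777}
top [[382.8, 0.0, 256.9], [0.0, 382.8, 188.9], [0.0, 0.0, 1.0]] [[-0.007, -0.997, 0.075, 0.493], [-1.0, 0.007, 0.002, 0.133], [-0.003, -0.075, -0.997, 0.946], [0.0, 0.0, 0.0, 1.0]]
side [[356.2, 0.0, 261.9], [0.0, 356.2, 188.5], [0.0, 0.0, 1.0]] [[-0.956, -0.172, 0.236, 0.371], [-0.291, 0.611, -0.736, 0.753], [-0.018, -0.773, -0.634, 0.61], [0.0, 0.0, 0.0, 1.0]]
```

View pics/top0.png

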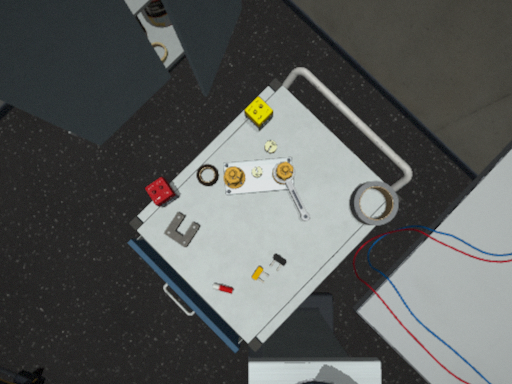

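View pics/side0.png

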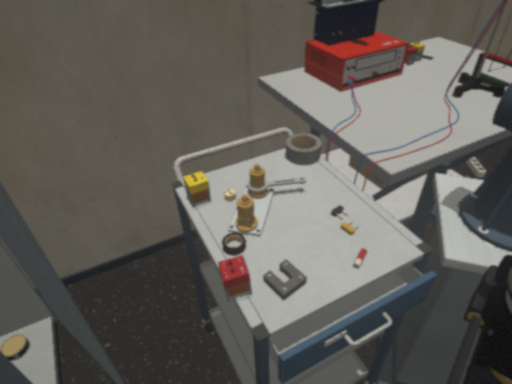

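The top view shows the coupling with the spanner at about (284,171), the spanner's eye at (305,215), and the spare coupling at (233,177).

```bash
cat > h.py <<'E'
import numpy as np,cv2
from rig import robot,cams
from scipy.spatial.transform import Rotation as R
def ray(info,u,v,z):
    K,P=np.array(info["intrinsics"]),np.array(info["pose"])
    d=P[:3,:3]@np.linalg.inv(K)@[u,v,1]; c=P[:3,3]
    return c+d*(z-c[2])/d[2]
def proj(info,p):
    K,P=np.array(info["intrinsics"]),np.array(info["pose"])
    q=K@(P[:3,:3].T@(np.asarray(p)-P[:3,3])); return q[:2]/q[2]
def tool():
    o=robot.get_obs(); r=R.from_quat(o["tool_rot"]); return o["position"],r
E
python3 - <<'E'
from h import *
im=cv2.imread("pics/top0.png");i=cams.camera_info("top")
a=ray(i,284.5,171,.09);b=ray(i,233.5,177,.09);e=ray(i,305.5,215.5,.034)
print(a,b,np.linalg.norm(a-b),e,np.linalg.norm((e-a)[:2]))
p,r=tool();print(p,r.as_matrix().round(3).tolist())
print(cams.camera_info("wrist"))
cr=im[140:235,215:325];cv2.imwrite("pics/c1.png",cv2.resize(cr,None,fx=6,fy=6,interpolation=cv2.INTER_CUBIC))
E
```

```text
[0.59765405 0.07227229 0.09      ] [0.58489617 0.18707766 0.09      ] 0.11551207223684029 [0.49774243 0.01971964 0.034     ] 0.11288982208108654
[0.22964168 0.58069872 0.29136014] [[-0.93, 0.368, -0.001], [0.368, 0.93, -0.002], [0.0, -0.002, -1.0]]
{'intrinsics': array([[268.87944876,   0.        , 257.19354764],
       [  0.        , 268.87944876, 196.12579536],
       [  0.        ,   0.        ,   1.        ]]), 'pose': array([[ 0.36741695,  0.89977482,  0.23539342,  0.16587297],
       [ 0.93005409, -0.35489776, -0.09511556,  0.60603192],
       [-0.00204199,  0.25387568, -0.9672347 ,  0.38495433],
       [ 0.        ,  0.        ,  0.        ,  1.        ]])}
```

View pics/c1.png

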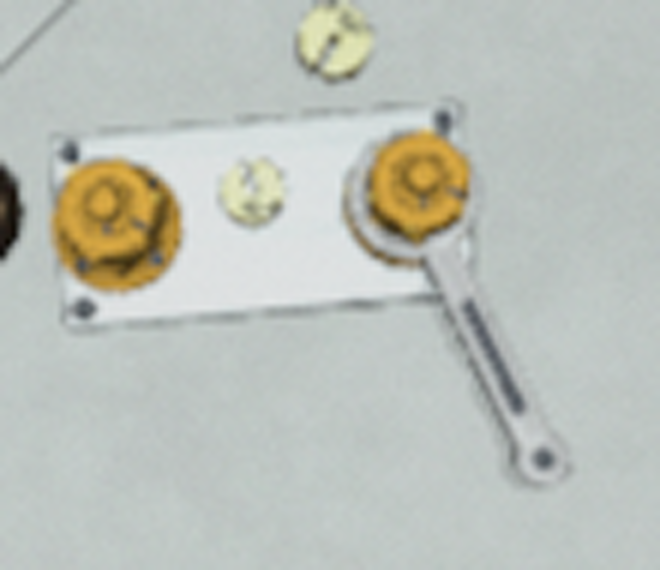

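The crop shows the spanner coupling's collar at crop (425,175), the eye at (543,458), and the dark bars too coarse to use. I'm moving above it for a close look.

```bash
python3 -m crank '[[-4.85,-3.05,0.35,0,0,0,0],[-4.85,-3.05,0.35,0,0,0,0],[-4.85,-3.05,0.35,0,0,0,0],[-4.85,-3.05,0.35,0,0,0,0],[-4.85,-3.05,0.35,0,0,0,0]]'; python3 -m crank '[[-4.85,-3.05,0.35,0,0,0,0],[-4.85,-3.05,0.35,0,0,0,0],[-4.85,-3.05,0.35,0,0,0,0],[-4.85,-3.05,0.35,0,0,0,0],[-4.85,-3.05,0.35,0,0,0,0]]';python3 -m crank '[[-4.85,-3.05,0.35,0,0,0,0],[0,0,0,0,0,0,0],[0,0,0,0,0,0,0]]'
python3 - <<'E'
from h import *
o=robot.get_obs();print(o["q"],o["ft_force"],o["position"])
im=cams.camera("wrist");cv2.imwrite("pics/w1.png",im[:,:,::-1])
E
```

```text
time: 0.72
position: [0.4, 0.3485, 0.2744]
tool_rot: [0.187, 0.982, -0.0, -0.0]
ft_force: [0.3, 0.1, 0.2]
grip_width: 0.0871
grip_force: 0.0
time: 1.35
position: [0.5694, 0.1174, 0.2568]
tool_rot: [0.187, 0.982, 0.0, -0.0]
ft_force: [1.5, 0.3, 0.5]
grip_width: 0.087
grip_force: 0.0
time: 1.72
position: [0.6017, 0.073, 0.2531]
tool_rot: [0.188, 0.982, 0.0, -0.001]
ft_force: [0.2, -0.0, -0.4]
grip_width: 0.087
grip_force: 0.0
[-6.36483829e-02  5.48468740e-01  1.51961686e+00  5.96024530e-04
  1.07594697e+00 -1.25711499e+00] [ 0.16718099 -0.02514038 -0.41138704] [0.60168457 0.07300108 0.25305461]
```

View pics/w1.png

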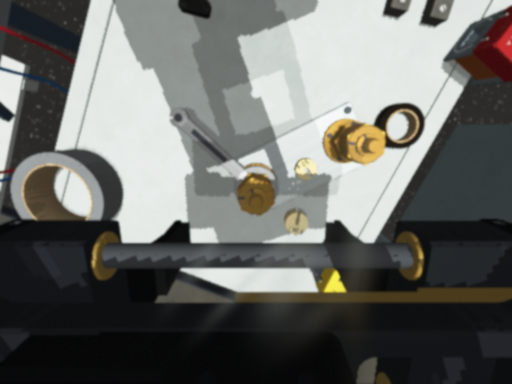

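The wrist view shows the spanner nut at (257,195), the eye at (179,117), and the spare coupling at (360,142). Next is an enlarged crop of both nuts.

```bash
python3 - <<'E'
from h import *
i=cams.camera_info("wrist");im=cv2.imread("pics/w1.png")
for n,p in(("eye",ray(i,179,117,.034)),("top",ray(i,256,197,.099)),("nut",ray(i,256.5,195,.08)),("spare",ray(i,368,146,.099))):print(n,p)
a=cv2.resize(im[155:220,225:290],None,fx=9,fy=9,interpolation=cv2.INTER_CUBIC)
a=cv2.convertScaleAbs(a,alpha=1.6)
cv2.imwrite("pics/c2.png",a)
E
```

```text
eye [0.49641982 0.02103046 0.034     ]
top [0.59810435 0.07364501 0.099     ]
nut [0.60095043 0.07297425 0.08      ]
spare [0.59087141 0.18597003 0.099     ]
```

View pics/c2.png

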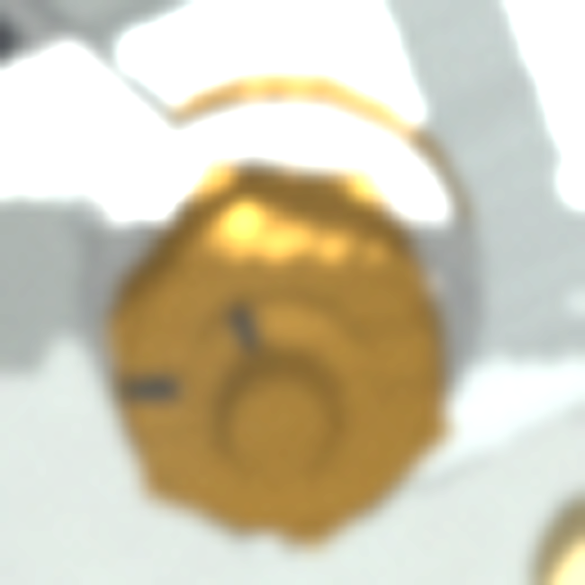

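The crop shows the nut's corners at (150,492), (310,545), (445,430) and (110,320), its bar at (155,387), and the collar bar at (242,328).

```bash
python3 - <<'E'
from h import *
i=cams.camera_info("wrist")
f=lambda u,v,z:ray(i,225+(u+.5)/9-.5,155+(v+.5)/9-.5,z)[:2]
A,B,C,F=[f(*p,.08) for p in((150,492),(310,545),(445,430),(110,320))]
print("edges",[np.linalg.norm(x) for x in(A-B,B-C,A-F)])
c=(A+C-B+F+B-A)/2; t=f(280,415,.099);print("c",c,"tail",t)
ang=lambda d:np.degrees(np.arctan2(d[1],d[0]))
for n,p in zip("ABCF",(A,B,C,F)):print(n,ang(p-c),np.linalg.norm(p-c))
print("edge normals",[ang(p+q-2*c) for p,q in((A,B),(B,C),(A,F))])
b=f(155,387,.08);print("bar",ang(b-c),np.linalg.norm(b-c))
for z in(.08,.084,.09):k=f(242,328,z);print("collar",z,ang(k-c),np.linalg.norm(k-c))
e=ray(i,179,117,.034)[:2];print("eye",ang(e-c),np.linalg.norm(e-c))
ci=cams.camera_info("top");print("topcam c",ray(ci,285,170.5,.08),"tail",ray(ci,285.8,169.2,.099))
p,r=tool();m=r.as_matrix();print(p,"tool x ang",ang(m[:2,0]),"y",ang(m[:2,1]))
E
```

```text
edges [np.float64(0.019576358730277906), np.float64(0.020781182328161688), np.float64(0.02083818159641407)]
c [0.60181294 0.07152836] tail [0.60136265 0.07201242]
A -68.38373270596574 0.020364500332490678
B -11.426638859697077 0.020686453902239697
C 49.724578586631836 0.02015728713521147
F -130.27542141336792 0.02015728713521141
edge normals [np.float64(-39.66142349447752), np.float64(18.710399531199503), np.float64(-99.15390870310375)]
bar -105.94051601953166 0.014167633998210392
collar 0.08 -164.85909288056786 0.006916678083777646
collar 0.084 -169.69183714057334 0.007661007853683783
collar 0.09 -175.35498538513988 0.008857618857912695
eye -154.3991266363001 0.11686636993134915
topcam c [0.60001541 0.07041142 0.08      ] tail [0.60056657 0.06996574 0.099     ]
[0.60137881 0.07372439 0.2532786 ] tool x ang 158.44034623951256 y 68.44037527013259
```

```bash
python3 -m crank '[[0,0,0,0,0,-0.1,0],[0,0,0,0,0,-0.1,0],[-0.04,-0.19,3.3,0,0,0,0],[0,0,3.3,0,0,0,0],[0,0,3.3,0,0,0,0]]'; python3 -m crank '[[0,0,3.2,0,0,0,0],[0,0,0,0,0,0,0],[0,0,0,0,0,0,0]]'; python3 -m crank '[[0,0,0,0,0,0,0.4],[0,0,0,0,0,0,0.55],[0,0,0,0,0,0,0.7],[0,0,0,0,0,0,0.7],[0,0,0,0,0,0,0.7]]' 35
python3 - <<'E'
from h import *
p,r=tool();m=r.as_matrix();o=robot.get_obs();print(p,np.degrees(np.arctan2(m[1,1],m[0,1])),o["q"],o["moment"],o["ft_force"],o["grip_width"],o["grip_force"])
E
```

```text
time: 2.4
position: [0.6015, 0.0729, 0.1543]
tool_rot: [0.087, 0.996, 0.0, -0.0]
ft_force: [-1.0, 0.4, 0.9]
grip_width: 0.0868
grip_force: 0.0
time: 2.78
position: [0.6028, 0.0719, 0.1239]
tool_rot: [0.088, 0.996, 0.0, 0.001]
ft_force: [-0.6, 0.4, 0.2]
grip_width: 0.0869
grip_force: 0.0
time: 3.4
position: [0.6026, 0.0708, 0.1228]
tool_rot: [0.088, 0.996, 0.0, -0.0]
ft_force: [-0.2, -0.4, -0.3]
grip_width: 0.0449
grip_force: 0.0
[0.60262211 0.07084924 0.12276335] 79.85905998825093 [-6.69465572e-02  7.31184862e-01  1.60360922e+00  2.27602560e-05
  8.06827756e-01 -1.46076584e+00] [0.01923781 0.02184484 0.00861182] [-0.21191355 -0.38581268 -0.32567266] 0.04488459482675994 0.0
```

```bash
python3 -m crank '[[0,0,0,0,0,0,0.8],[0,0,0,0,0,0,0.9],[0,0,0,0,0,0,0.9],[0,0,0,0,0,0,0.9]]' 35
python3 - <<'E'
from h import *
p,r=tool();m=r.as_matrix();o=robot.get_obs();print(p,np.degrees(np.arctan2(m[1,1],m[0,1])),o["moment"],o["ft_force"],o["grip_width"],o["grip_force"])
E
```

```text
time: 3.9
position: [0.6026, 0.071, 0.1227]
tool_rot: [0.088, 0.996, 0.0, -0.0]
ft_force: [0.1, 0.7, 0.2]
grip_width: 0.0361
grip_force: 35.0
[0.60258021 0.07097989 0.12267946] 79.87030076483174 [ 0.10553297 -0.06336167  0.10239423] [0.0784396  0.70226301 0.20405769] 0.03607804501244361 34.974388629198074
```

The opening is 36.1 mm, so the pads are flush on the flats. Now turning clockwise.

```bash
cat > s.py <<'E'
from h import *
p,r=tool();m=r.as_matrix();o=robot.get_obs();print(p.round(4),"yaw y",np.degrees(np.arctan2(m[1,1],m[0,1])).round(2),"M",o["moment"].round(3),"F",o["ft_force"].round(1),o["grip_width"].round(4),o["grip_force"].round(1))
E
python3 -m crank '[[0,0,0,0,0,0.13,0.9],[0,0,0,0,0,0.13,0.9],[0,0,0,0,0,0.13,0.9],[0,0,0,0,0,0.13,0.9],[0,0,0,0,0,0.13,0.9]]'>/dev/null;python3 s.py;python3 -m crank '[[0,0,0,0,0,0.13,0.9],[0,0,0,0,0,0.13,0.9],[0,0,0,0,0,0,0.9]]'>/dev/null; python3 s.py
```

```text
Traceback (most recent call last):
  File "s.py", line 2, in <module>
    p,r=tool();m=r.as_matrix();o=robot.get_obs();print(p.round(4),"yaw y",np.degrees(np.arctan2(m[1,1],m[0,1])).round(2),"M",o["moment"].round(3),"F",o["ft_force"].round(1),o["grip_width"].round(4),o["grip_force"].round(1))
                                                                                                                                                                             ^^^^^^^^^^^^^^^^^^^^^
AttributeError: 'float' object has no attribute 'round'
Traceback (most recent call last):
  File "s.py", line 2, in <module>
    p,r=tool();m=r.as_matrix();o=robot.get_obs();print(p.round(4),"yaw y",np.degrees(np.arctan2(m[1,1],m[0,1])).round(2),"M",o["moment"].round(3),"F",o["ft_force"].round(1),o["grip_width"].round(4),o["grip_force"].round(1))
                                                                                                                                                                             ^^^^^^^^^^^^^^^^^^^^^
AttributeError: 'float' object has no attribute 'round'
```

```bash
sed -i 's/o\["grip_width"\].round(4),o\["grip_force"\].round(1)/round(o["grip_width"],4),round(o["grip_force"],1),o["time"]/' s.py; python3 s.py; python3 -m crank '[[0,0,0,0,0,0.05,0.9],[0,0,0,0,0,0,0.9]]'>/dev/null;python3 s.py
```

```text
[0.6025 0.0708 0.1227] yaw y 27.78 M [-0.189  0.055 -0.111] F [-0.4 -1.8 -1.4] 0.0357 35.0 4.9
[0.6024 0.0708 0.1227] yaw y 24.97 M [-0.194  0.014 -0.083] F [-0.4 -1.5 -0.6] 0.0359 35.0 5.15
```

```bash
for k in 1 2 3; do :; done; python3 -m crank '[[0,0,0,0,0,0.05,0.9],[0,0,0,0,0,0,0.9]]'>/dev/null;python3 s.py;python3 -m crank '[[0,0,0,0,0,0.05,0.9],[0,0,0,0,0,0,0.9]]'>/dev/null;python3 s.py;python3 -m crank '[[0,0,0,0,0,0.05,0.9],[0,0,0,0,0,0,0.9]]'>/dev/null;python3 s.py
```

```text
[0.6025 0.0708 0.1227] yaw y 22.1 M [-0.294  0.066 -0.149] F [-0.7 -0.3 -0.5] 0.0359 35.0 5.4
[0.6024 0.0708 0.1227] yaw y 19.23 M [-0.321  0.087 -0.146] F [-0.8 -1.5  0.5] 0.0358 35.0 5.65
[0.6024 0.0708 0.1227] yaw y 16.36 M [-0.365  0.164 -0.117] F [-0.3 -2.1 -0.1] 0.0361 35.0 5.9
```

```bash
python3 -m crank '[[0,0,0,0,0,0.05,0.9],[0,0,0,0,0,0,0.9]]'>/dev/null;python3 s.py;python3 -m crank '[[0,0,0,0,0,0.05,0.9],[0,0,0,0,0,0,0.9]]'>/dev/null;python3 s.py
```

```text
[0.6024 0.0708 0.1227] yaw y 13.67 M [-0.388  0.16   0.575] F [-0.8 -1.9 -0.8] 0.0356 35.1 6.15
[0.6023 0.0713 0.1227] yaw y 10.91 M [-0.03   0.319  1.425] F [-1.4 -0.5  0.5] 0.0363 37.0 6.4
```

The moment rose to 1.4 N m, so the nut is at its stop. I'll relieve the wind-up and open.

```bash
python3 -m crank '[[0,0,0,0,0,-0.05,0.9],[0,0,0,0,0,0,0.9]]'>/dev/null;python3 s.py;python3 -m crank '[[0,0,0,0,0,0,0],[0,0,0,0,0,0,0],[0,0,0,0,0,0,0],[0,0,0,0,0,0,0]]' >/dev/null; python3 s.py; python3 -m crank '[[0,0,0,0,0,0,0],[0,0,-3.3,0,0,0,0],[0,0,-3.3,0,0,0,0],[0,0,-3.2,0,0,0,0],[0,0,-3.2,0,0,0,0]]'>/dev/null; python3 -m crank '[[0,0,0,0,0,0,0],[0,0,0,0,0,0,0]]'>/dev/null; python3 s.py
python3 - <<'E'
from h import *
i=cams.camera_info("wrist");im=cams.camera("wrist")[:,:,::-1]
u,v=proj(i,[.6015,.0715,.08]).astype(int);print(u,v,proj(i,[.497,.021,.034]))
x0,y0=u-40,v-40
a=cv2.convertScaleAbs(cv2.resize(im[y0:y0+80,x0:x0+80],None,fx=7,fy=7,interpolation=cv2.INTER_CUBIC),alpha=1.5)
cv2.imwrite("pics/w2.png",im);cv2.imwrite("pics/c3.png",a)
E
```

```text
[0.6023 0.0711 0.1227] yaw y 13.31 M [-0.071  0.342  0.114] F [-1.6 -1.3  0.5] 0.0361 34.6 6.65
[0.6028 0.0709 0.1228] yaw y 13.39 M [-0.037  0.086  0.049] F [0.4 0.7 0.7] 0.068 0.0 7.15
[0.602 0.071 0.252] yaw y 13.4 M [-0.059  0.064 -0.006] F [-0.9  0.   0.3] 0.0872 0.0 8.025
256 194 [162.97730846 205.09106172]
```

View pics/c3.png

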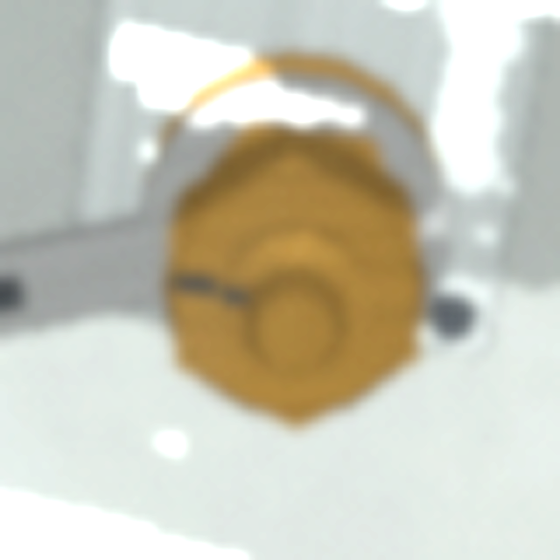

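View pics/w2.png

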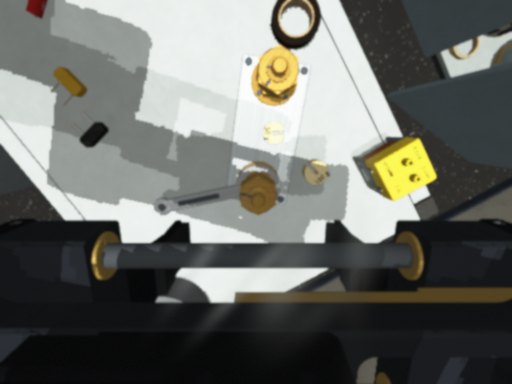

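The nut's bar and collar bar are now in line at crop (190,284)–(235,296), so the nut is tight. The spanner's eye is still at about (163,206) in the wrist view. Next I'll straddle the handle with the tool yawed about 20° behind it, which keeps the gripper body clear of the spare coupling at the end of the swing.

```bash
python3 -m crank '[[0,0,0,0,0,0.168,0.5],[0,0,0,0,0,0.168,0.65],[0,0,0,0,0,0.168,0.65],[0,0,0,0,0,0.168,0.65],[0,0,0,0,0,0.168,0.65]]'>/dev/null; python3 -m crank '[[0,0,0,0,0,0.168,0.65],[-4.4,-1.65,0,0,0,0,0.65],[-4.4,-1.65,0,0,0,0,0.65],[0,0,3,0,0,0,0.65],[0,0,2,0,0,0,0.65]]'>/dev/null; python3 -m crank '[[0,0,0,0,0,0,0.65],[0,0,0,0,0,0,0.65]]'>/dev/null; python3 s.py
python3 - <<'E'
from h import *
i=cams.camera_info("wrist");im=cams.camera("wrist")[:,:,::-1];cv2.imwrite("pics/w3.png",im);print(proj(i,[.5158,.0305,.034]),proj(i,[.496,.021,.034]))
p,r=tool();d=r.inv().apply(np.array([.5158,.0305,.087])-p)*100;print(d.round(2))
E
```

```text
[0.5176 0.0311 0.2025] yaw y -44.34 M [-0.095  0.122  0.003] F [ 0.9  0.3 -0.1] 0.0305 0.0 9.575
[255.80650966 198.13638721] [248.51286519 217.4937065 ]
[-0.19 -0.11 11.6 ]
```

View pics/w3.png

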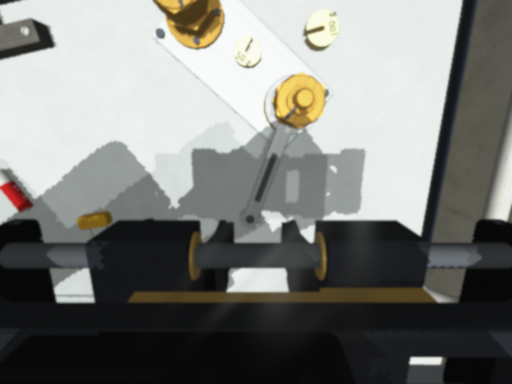

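The eye is at (249,218), as predicted, and the grip point at (256,198) is on the handle. Descending.

```bash
python3 -m crank '[[-0.19,-0.11,3,0,0,0,0.54],[0,0,3,0,0,0,0.54],[0,0,3,0,0,0,0.54],[0,0,2,0,0,0,0.54],[0,0,0.6,0,0,0,0.54]]'>/dev/null; python3 -m crank '[[0,0,0,0,0,0,0.65],[0,0,0,0,0,0,0.65],[0,0,0,0,0,0,0.65]]'>/dev/null; python3 s.py
python3 - <<'E'
from h import *
# arc rows in tool axes: handle direction = tool x + pi - 20deg-ish; rotation of the command about the axis
p,r=tool();c=np.array([.6015,.0715,p[2]])
w=0.1;Rz=R.from_rotvec([0,0,-w])
print((r.inv().apply(Rz.apply(p-c)+c-p)*100).round(3))
E
```

```text
[0.5159 0.0304 0.0876] yaw y -44.34 M [-0.067  0.124 -0.022] F [-0.6  0.   0.4] 0.031 0.0 10.625
[ 0.369 -0.874 -0.001]
```

```bash
python3 -m crank '[[0.37,-0.87,0,0,0,0.1,0.65],[0.37,-0.87,0,0,0,0.1,0.65],[0.37,-0.87,0,0,0,0.1,0.65]]'>/dev/null; python3 s.py; python3 -m crank '[[0.37,-0.87,0,0,0,0.1,0.65],[0.37,-0.87,0,0,0,0.1,0.65],[0.37,-0.87,0,0,0,0.1,0.65]]'>/dev/null; python3 s.py;python3 -m crank '[[0.185,-0.44,0,0,0,0.05,0.65],[0,0,0,0,0,0,0.65]]'>/dev/null; python3 s.py
```

```text
[0.5084 0.0569 0.0875] yaw y -61.72 M [-0.766 -0.019 -0.126] F [ 1.6 -4.1  0.1] 0.0305 2.0 11.0
[0.5083 0.0853 0.0875] yaw y -78.89 M [-0.707  0.049 -0.083] F [ 1.  -4.2 -0.3] 0.0305 2.0 11.375
[0.5091 0.0904 0.0874] yaw y -81.52 M [-0.269  0.058 -0.038] F [ 0.8 -1.   0.2] 0.0307 0.6 11.625
```

```bash
for i in 1; do python3 -m crank '[[0.185,-0.44,0,0,0,0.05,0.65],[0,0,0,0,0,0,0.65]]'>/dev/null; python3 s.py;python3 -m crank '[[0.185,-0.44,0,0,0,0.05,0.65],[0,0,0,0,0,0,0.65]]'>/dev/null; python3 s.py; python3 -m crank '[[0.185,-0.44,0,0,0,0.05,0.65],[0,0,0,0,0,0,0.65]]'>/dev/null; python3 s.py;done
```

```text
[0.51   0.0948 0.0872] yaw y -84.37 M [-0.467  0.01  -0.059] F [ 0.7 -1.6  1. ] 0.0306 1.0 11.875
[0.5112 0.0994 0.087 ] yaw y -87.22 M [-0.428  0.102 -0.004] F [ 1.1 -2.   1.6] 0.0303 1.0 12.125
[0.5126 0.1036 0.0869] yaw y -90.06 M [-0.836  0.061  0.009] F [ 0.3 -4.9  1.9] 0.0306 2.1 12.375
```

```bash
python3 -m crank '[[0.185,-0.44,0,0,0,0.05,0.65],[0,0,0,0,0,0,0.65]]'>/dev/null; python3 s.py;python3 -m crank '[[0.1,-0.22,0,0,0,0.025,0.65],[0,0,0,0,0,0,0.65]]'>/dev/null; python3 s.py
```

```text
[0.5137 0.1051 0.0868] yaw y -92.79 M [-3.295  0.329 -0.114] F [ -0.8 -19.6   4. ] 0.0306 9.4 12.625
[0.5142 0.1057 0.0868] yaw y -94.18 M [-4.41   0.553 -0.234] F [ -3.2 -25.6   4.9] 0.0308 12.9 12.875
```

The force jumped to 26 N, so the spanner is at its stop. Backing off, opening and lifting.

```bash
python3 -m crank '[[0,0.3,0,0,0,0,0.65],[0,0.1,0,0,0,0,0.6],[0,0,0,0,0,0,0.5],[0,0,0,0,0,0,0.4]]'>/dev/null; python3 s.py; python3 -m crank '[[0,0,0,0,0,0,0.4],[0,0,-2,0,0,0,0.4],[0,0,-4,0,0,0,0.4],[0,0,-4,0,0,0,0.4],[0,0,-4,0,0,0,0.4]]'>/dev/null;python3 -m crank '[[0,0,0,0,0,0,0.4],[0,0,0,0,0,0,0.4]]'>/dev/null; python3 s.py
python3 - <<'E'
from h import *
im=cams.camera("wrist")[:,:,::-1];t=cams.camera("top")[:,:,::-1]
i=cams.camera_info("wrist");j,k=proj(i,[.6015,.0715,.08]);print(j,k)
a=cv2.resize(im[:235,100:420],None,fx=2,fy=2,interpolation=cv2.INTER_CUBIC);cv2.imwrite("pics/w4.png",a)
E
```

```text
[0.515  0.1072 0.0866] yaw y -94.45 M [-0.064  0.159 -0.027] F [0.3 0.5 0.3] 0.0462 0.0 13.375
[0.5146 0.107  0.2263] yaw y -94.45 M [ 0.014  0.173 -0.007] F [0.1 0.4 0.1] 0.0519 0.0 14.25
290.7074182126039 100.14912581746263
```

View pics/w4.png

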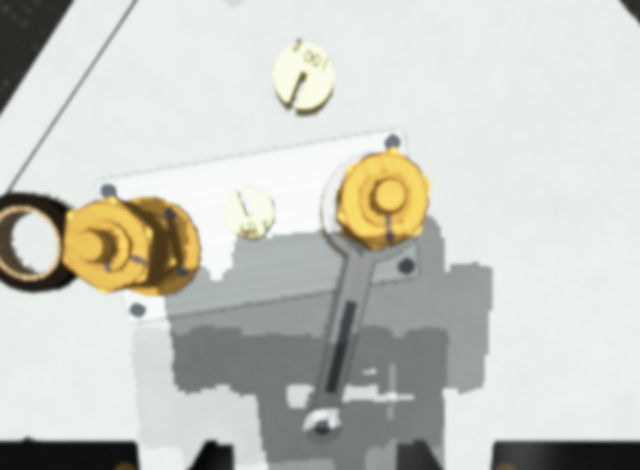

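The bars are still in line at (389,230), the spanner has swung about 46° (eye now at (321,427)), and nothing touches the robot. Handing in.

```bash
python3 -c "
from h import *
p=ray(cams.camera_info('wrist'),260.5,213.5,.034);print(p,np.degrees(np.arctan2(p[1]-.0715,p[0]-.6015)))
from rig import ticket;print(ticket.hand_in())"
```

```text
[0.48824511 0.1047691  0.034     ] 163.62962860198203
the job is handed in; nothing more can be done
None
```

The nut went clockwise about 66° to its stop, then the spanner about 42° to its stop; the spare nut was not touched, the gripper is clear, and the job is handed in (about 14 s used, verdict not shown).

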